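# Press a filter vial and hold the press closed

### The arm

A 6-joint arm with a two-finger parallel gripper is mounted at the origin on the work surface. World frame = base frame: x ahead of the robot, y to its left, z up, the work surface at z = 0. Lengths are in m, angles in degrees, forces in N, time in s.
With the tool pointing down it reaches from about 0.4 to 0.825 m from the base axis. Payload 7 kg.
Tool frame: the origin (TCP) lies on the centre line of the jaws, within the pads' length; the fingertips stand 11 mm ahead of it and the grasp point (between the pads) lies 8 mm behind it; z points along the fingers, y is the direction in which the jaws open and shut (so a half turn about z gives the same grasp; the last joint's range is limited). The gripper opens to 88 mm and grips with 3 to 60 N. Pads are 19 mm wide; open, the fingers measure 130 mm over their backs; the gripper's body (78 mm by 193 mm) begins 47 mm behind the grasp point.
Start: joints at [81.996, 20.546, 0.682, 0, -70.136, -16.507], TCP at [0.28, 0.614, 0.238] pointing down, gripper open.
Joint ranges: [-176.03, 176.03], [-82.01, 121.73], [-58.28, 71.71], [-173.87, 95.51], [-174.79, -0.11], [-173.66, 173.66]. Speed limits (degrees/s): [136.94, 136.94, 172.46, 180, 180, 180].

### API

Orientations are given as [roll, pitch, yaw] about the fixed x, y, z axes, in that order (R = Rz(yaw) Ry(pitch) Rx(roll)).
In Python, from plant import ctrl, cams, order gives the robot as it stands.
- The arm moves only by the tool jog_arm, never from a script. Its argument "motion" is a list of rows, each an object with "offset": the shift along the tool's x, y, z in mm, a list of three; "roll": the turn about the tool's z in rad; "hand": the finger opening in mm, from 0 to 87.6. A call has 1 to 20 rows; each row is the pose to reach, as a shift and turn from the pose commanded when the call began, along the tool's axes at that moment; what a row does not reach only later rows make up. A row lasts 1/12 s, in which the tool goes at most 41.7 mm and 7.16 degrees, less where a joint would pass 70% of its speed; a pose out of reach is approached as far as the arm can. A call with a gripper value outside its range is refused whole. The fingers move at their own pace and stop on an object; the grip force is fixed at half the most. Time passes only in rows, so rows that repeat a pose let the fingers close. It gives the time, the measured TCP pose, the force and the opening at its end, in the units of the state.
- ctrl.get_obs(): the state, without advancing time (a new reading comes with each control period).
- cams.snapshot(name): name is "scene" or "top" or "wrist"; returns a dict with "img" (400x640x3 uint8, red, green, blue), "K" (3x3 intrinsics, pixels), "cam_to_world" (4x4, takes a point from camera to world coordinates); the wrist camera has in their place "T_tool_cam" (4x4, takes a point from camera to tool coordinates, whose origin is the TCP and whose axes are the flange's). Camera axes: x right, y down, z forward; pixel columns grow to the right and rows downward; lengths in m; the calibration is good to about 2 mm. A picture is of the moment at which its call begins: read the wrist's pose just before it. There is no depth.
- order.close_job(): hands the job in, once; it reports no verdict.
The state is a dict: "clock": time; "joint_pos": joint angles; "qvel": joint speeds; "tau": joint torques, N m; "tool_pos": TCP position; "orientation": TCP orientation; "force": force on the tool from outside, world axes, zero at the start; "moment": the same for the moment, N m; "opening": finger opening in m.
Only numpy, scipy, OpenCV 4.12 (cv2) and the standard library are available. Lean on these libraries where they do the work, as an engineer would, in place of code of your own. Each camera call takes 0.05 s, during which the arm holds its last target. There are 200 camera calls.

### The job

Take the filter vial, the one with a plunger stem sticking out of its end, from the vial rack and lay it in the V cradle of the hand press with its plunger towards the ram, and let go of it. Then push the press's sprung upright handle 30 mm inwards, until its pointer meets the index bar, so that the ram drives the plunger into the vial, and finish while still holding the handle there: it springs back if released. Leave the other vials, the marker pen and the beaker where they are.

Things in the scene. Friction and masses are not known exactly. Their poses are not given: they have to be found in the camera images.
- filter_vial: Filter vial: clear barrel 22 mm across, 64 mm long, lying level, axis 50 mm above the table, in any one of the rack's three places; about 50 g. Origin on the axis, mid-barrel; x runs along the barrel away from the plunger. A white plunger stem (11 mm thick, 18 mm disc) stands 34 mm out of the -x end. Grip across mid-barrel: V blocks leave 41 mm free there, clear down to 15 mm above the table.
- plunger_tip (a point): The outer face of the filter vial's plunger disc, on its axis; 66 mm from the vial's origin towards -x when fully out.
- plunger (a joint): How far the plunger is pushed into the vial, m: 0 fully out (start), 0.031 at most. A light spring pushes it back out (about 0.5 N at first, 2.7 N at 18 mm).
- rack: White plastic vial rack, 130 x 215 mm base 15 mm thick, fixed; origin on the table under its middle place, z up. Three lying places at y = -80, 0 and +80 mm in its frame, each two V blocks 7 mm thick at x = -24 and +24 mm; the vials in it lie along its x axis, the filter vial's plunger towards its -x.
- press: Hand press, fixed: pale base 235 x 70 x 15 mm, from x = -185 to +50 mm in its frame. Origin on the table under the cradle; x = direction the handle is pushed, z up. Two 45 degree V blocks 7 mm thick at x = -30 and +18 mm, upper edges 48 mm above the table, carry the vial, axis 50 mm above the table at y = 0. See stop and ram for the ends.
- cradle (a point): Where the middle of the barrel belongs in the press: x = -6 mm, y = 0, 50 mm above the table in the press's frame, half-way through 12 mm of end play; the vial's x axis along the press's x axis. Pushing the handle slides the vial up to 6 mm on to the end stop, then drives the plunger in, by about 18 mm at 30 mm of handle travel.
- carriage (a joint): Travel of the press's carriage (handle, pointer and ram together) along the press's +x, m: 0 released (start), 0.030 wanted, 0.042 at the hard stop. A return spring resists: about 3.3 N at the start and 7 N at 30 mm, plus the plunger's spring, 10 N in all.
- handle (a point): Middle of the outer (-x) face of the handle, 80 mm above the table; moves with the carriage. The handle is an upright black paddle, 14 mm thick along x, 50 mm wide, top 100 mm above the table; push it on this face or pinch it from above. A black pointer bar across the carriage meets the two black index bars on the base's edges at 30 mm.
- ram (a point): Centre of the ram's flat 20 mm end, which meets the plunger disc: x = -78 mm, 50 mm above the table in the press's frame when released; moves with the carriage.
- stop (a point): Face of the end stop for the far end of the barrel: x = +32 mm, 50 mm above the table in the press's frame; the stop is 40 mm wide and reaches 67 mm above the table.
- capped_vial: Bystander: vial of the same 22 mm barrel, 64 mm, with a full-width white cap and no plunger, in the rack, 78 mm long overall; origin on its axis.
- long_tube: Bystander: round-ended capped tube, 22 mm across, 110 mm long, in the rack; origin on its axis.
- beaker: Bystander: glass beaker, 70 mm across, 90 mm tall, far side of the table; origin under its centre.
- marker: Bystander: marker pen, about 127 x 15 x 15 mm, lying between press and rack; origin at its underside.
Not all that is in view belongs to the job. What is shaped like the press but green or red is not meant.

How it is judged (in metres and radians):
On the way, in this order (a step that is already met when the one before it is completed fails the run):
1. the filter vial lies in the press's cradle, plunger to the ram, let go, the handle still released (distance between filter_vial and cradle below 0.014 m and angle between the x axis of filter_vial and the x axis of press, either way round below 0.12 rad and x of plunger_tip in the frame of press below -0.02 m and height (world z) of filter_vial below 0.056 m and contact force between the fingers and filter_vial below 0.1 N and value of joint carriage below 0.01 m), for 0.2 s.
2. the handle is pushed to 30 mm and the plunger driven in (distance between filter_vial and cradle below 0.014 m and angle between the x axis of filter_vial and the x axis of press, either way round below 0.12 rad and x of plunger_tip in the frame of press below -0.02 m and value of joint carriage between 0.026 and 0.034 m and value of joint plunger above 0.008 m and contact force between the fingers and press above 1.5 N), for 0.3 s.
At the end, for the whole second after the job is handed in: The filter vial lies in the cradle (barrel middle within 14 mm of the cradle point, within 7 degrees of the press's axis, plunger to the ram, untouched by the fingers), and the fingers hold the handle at 26 to 34 mm of travel with the plunger driven in by more than 8 mm, through the last second (all of step 2 and height (world z) of filter_vial below 0.056 m and contact force between the fingers and filter_vial below 0.1 N); the arm keeps its last pose, push and grip.
It fails at once if another vial, the marker or the beaker is displaced by more than 40 mm (distance of any of capped_vial, long_tube, beaker, marker from where it was at the start of the episode above 0.04 m).
It also fails if it takes over 56 s, if anything falls off the work surface, if the arm or the gripper's body presses on something with over 40 N, if the wrist force passes 120 N, or if a joint passes its speed limit or range.

## Working session

There is one attempt and no reset: what is moved stays moved. The work goes in short steps, Python scripts to look and compute and a tool call to move; the robot and the scene stay as the last step left them, time stands still between calls to the robot, and variables do not carry over. Pictures are saved under pics/ and viewed, about 8 in all and at most 12, crops included, and the job is handed in when it is done.

Besides the shell and the picture viewer there is one more tool, called after "Emit:" by a JSON object that holds its "name" and its "arguments", one argument or row to a line. jog_arm: Moves the arm, as the interface text tells. Its arguments: {"type":"object","properties":{"motion":{"type":"array"}},"required":["motion"]}

```bash
mkdir -p pics
cat > h.py <<'E'
import numpy as np, cv2
from plant import ctrl, cams, order
def ray(s,u,v,z):
    M=s["cam_to_world"]; d=M[:3,:3]@np.linalg.inv(s["K"])@np.array([u,v,1.]); o=M[:3,3]
    return o+d*(z-o[2])/d[2]
def proj(s,p):
    q=np.linalg.inv(s["cam_to_world"])@np.append(p,1); w=s["K"]@q[:3]; return w[:2]/w[2]
def save(n,img): cv2.imwrite(f"pics/{n}.png",cv2.cvtColor(img,cv2.COLOR_RGB2BGR))
E
python3 - <<'E'
from h import *
import pickle
S={n:cams.snapshot(n) for n in("top","scene")}
pickle.dump(S,open("s0.pkl","wb"))
for n in S: save(n+"0",S[n]["img"]); print(S[n]["K"],S[n]["cam_to_world"].round(3))
print(ctrl.get_obs())
E
```

```text
[[519.12524918   0.         320.38455049]
 [  0.         519.12524918 200.89246468]
 [  0.           0.           1.        ]] [[-0.012 -0.98   0.199  0.254]
 [-1.     0.013  0.003 -0.064]
 [-0.006 -0.199 -0.98   1.34 ]
 [ 0.     0.     0.     1.   ]]
[[443.43260672   0.         321.4548109 ]
 [  0.         443.43260672 198.96029125]
 [  0.           0.           1.        ]] [[-0.877  0.288 -0.384  0.951]
 [ 0.48   0.531 -0.699  0.722]
 [ 0.003 -0.797 -0.604  0.757]
 [ 0.     0.     0.     1.   ]]
{'clock': 0.1, 'joint_pos': array([ 8.19973252e+01,  2.05865732e+01,  6.41621730e-01, -1.74949632e-02,
       -7.01349503e+01, -1.65079570e+01]), 'qvel': array([-0.03286084, -0.16756316,  0.03336538,  0.03013778,  0.05251925,
        0.05823174]), 'tau': array([-1.45410228e-03, -5.84161592e+01,  2.93751240e+01,  7.01555595e+00,
        1.01350559e-02, -4.59018577e-05]), 'tool_pos': array([0.27987454, 0.61381139, 0.23674541]), 'orientation': array([ 1.79918718e+02, -6.93644861e-03, -2.45165833e+01]), 'force': array([-0.10973832,  0.00591712,  0.84555893]), 'moment': array([0.03647585, 0.043508  , 0.01008212]), 'opening': 0.08749463417999236}
```

View pics/top0.png

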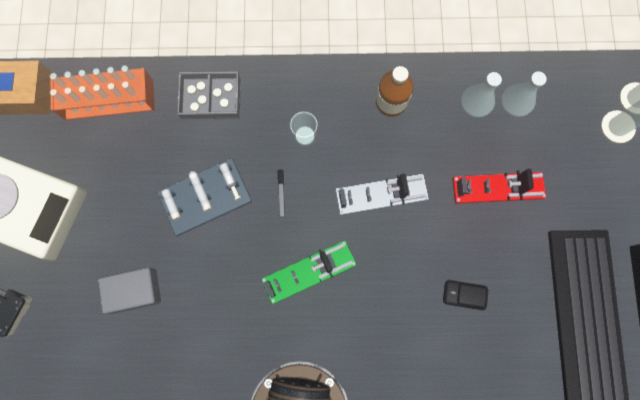

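View pics/scene0.png

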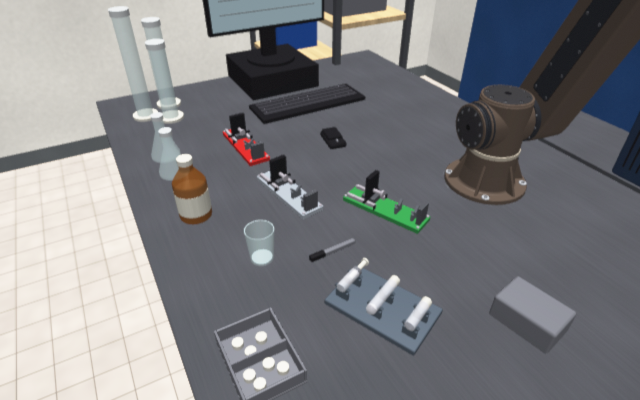

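Run:
```python
from h import *
import pickle
S=pickle.load(open("s0.pkl","rb"));im=S["top"]["img"]
a=cv2.resize(im[150:240,150:260],None,fx=7,fy=7,interpolation=cv2.INTER_CUBIC)[:300*2]
b=cv2.resize(im[165:225,325:439],None,fx=7,fy=7,interpolation=cv2.INTER_CUBIC)
save("rack",a[:600]);save("press",b)
```

```text
(no output)
```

View pics/rack.png

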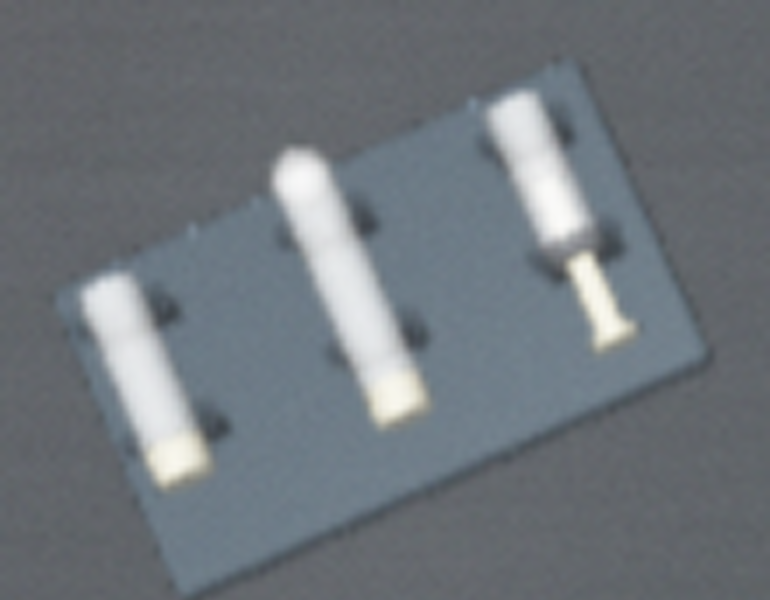

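View pics/press.png

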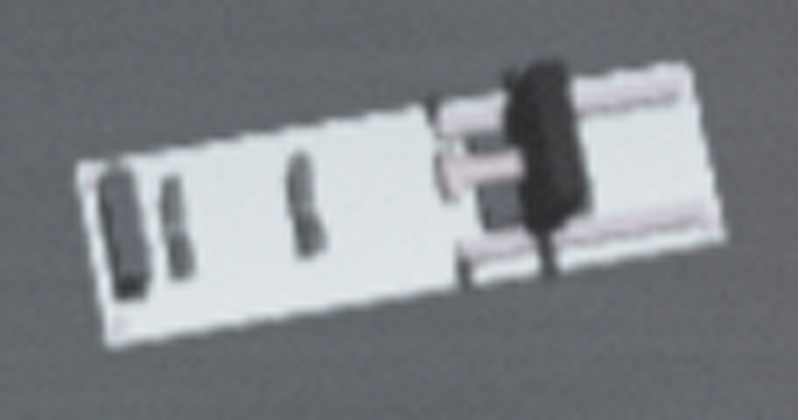

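The candidates are the right-hand vial with a thin stem (crop 515,95 → stem disc 612,335; image ≈(228,172)→(237,198)), the capped vial (170,204) and the long tube (200,190). The right-hand one is the only one with a plunger stem, so it is the one to take. The pale press is at (382,194), stop at the left (crop 122,230), handle at the right (crop 548,145). The green and red presses are decoys.

Run:
```python
from h import *
import pickle
S=pickle.load(open("s0.pkl","rb"));s=S["top"];im=s["img"].astype(int)
print("cols",im[225,190],im[195,365],im[170,227],im[215,260])
def fill(mask,win):
    m=np.zeros(mask.shape,np.uint8);y0,y1,x0,x1=win;m[y0:y1,x0:x1]=mask[y0:y1,x0:x1]
    c=max(cv2.findContours(m,0,cv2.CHAIN_APPROX_NONE)[0],key=cv2.contourArea);return c[:,0,:].astype(float)
def rect(c,z):
    p=np.array([ray(s,u,v,z)[:2] for u,v in c]).astype(np.float32)
    return cv2.minAreaRect(p)
r=im[...,0];b=im[...,2]
m=((b-r>10)|(r>150))
cr=fill(m,(150,240,150,260));print("rack",rect(cr,.015))
cp=fill(r>150,(165,225,325,439));R=rect(cp,.015);print("press",R,cv2.boxPoints(R))
mv=r>140
cv=fill(mv,(158,205,216,245));p=np.array([ray(s,u,v,.05)[:2] for u,v in cv]).astype(np.float32);print("vial",cv2.minAreaRect(p),cv2.fitLine(p,cv2.DIST_HUBER,0,.01,.01).ravel())
# crop key points
for n,(u,v),z in[("far",(515,93),.055),("near",(570,243),.055),("disc",(612,335),.05)]:
    print(n,ray(s,150+(u+.5)/7-.5,150+(v+.5)/7-.5,z))
```

```text
cols [110 125 136] [206 215 219] [208 209 212] [ 96 102 107]
rack ((0.5428147315979004, 0.2444564700126648), (0.1480425000190735, 0.22337433695793152), 24.460792541503906)
press ((0.5346283912658691, -0.18525592982769012), (0.07066737115383148, 0.16238243877887726), 9.10912036895752) [[ 0.4868865  -0.1106825 ]
 [ 0.5125941  -0.27101707]
 [ 0.5823703  -0.25982934]
 [ 0.5566627  -0.09949479]]
vial ((0.5708400011062622, 0.17090344429016113), (0.1023639515042305, 0.020840581506490707), 24.717960357666016) [0.91346264 0.40692264 0.5708059  0.17082319]
far [0.61764329 0.18803387 0.055     ]
near [0.56087319 0.16660407 0.055     ]
disc [0.5275501  0.15148516 0.05      ]
```

```bash
cat >> h.py <<'E'
from scipy.spatial.transform import Rotation as Ro
def go(t,yaw):
    o=ctrl.get_obs(); R=Ro.from_euler("xyz",o["orientation"],degrees=True).as_matrix()
    d=(yaw-o["orientation"][2]+180)%360-180
    print("offset mm",(R.T@(np.array(t)-o["tool_pos"])*1000).round(1),"roll",round(-np.radians(d),4),"(or other way +-6.283)","J",o["joint_pos"].round(1),"F",o["force"].round(1))
E
python3 -c "
from h import *
go([.589,.177,.238],-155.4)"
```

```text
offset mm [462.5 269.2  -0.8] roll 2.2843 (or other way +-6.283) J [ 82.   20.6   0.6  -0.  -70.1 -16.5] F [-0.1  0.   0.8]
```

Emit:
{"name": "jog_arm", "arguments": {
  "motion": [
    {"offset": [231,135,0],"roll": 1.15,"hand": 52},
    {"offset": [231,135,0],"roll": 1.15,"hand": 52},
    {"offset": [231,135,0],"roll": 1.15,"hand": 52},
    {"offset": [231,135,0],"roll": 1.15,"hand": 52},
    {"offset": [231,135,0],"roll": 1.15,"hand": 52},
    {"offset": [231,135,0],"roll": 1.15,"hand": 52},
    {"offset": [462,269,0],"roll": 2.284,"hand": 52},
    {"offset": [462,269,0],"roll": 2.284,"hand": 52},
    {"offset": [462,269,0],"roll": 2.284,"hand": 52},
    {"offset": [462,269,0],"roll": 2.284,"hand": 52},
    {"offset": [462,269,0],"roll": 2.284,"hand": 52},
    {"offset": [462,269,0],"roll": 2.284,"hand": 52},
    {"offset": [462,269,0],"roll": 2.284,"hand": 52},
    {"offset": [462,269,0],"roll": 2.284,"hand": 52},
    {"offset": [462,269,0],"roll": 2.284,"hand": 52},
    {"offset": [462,269,0],"roll": 2.284,"hand": 52},
    {"offset": [462,269,0],"roll": 2.284,"hand": 52},
    {"offset": [462,269,0],"roll": 2.284,"hand": 52},
    {"offset": [462,269,0],"roll": 2.284,"hand": 52},
    {"offset": [462,269,0],"roll": 2.284,"hand": 52}
  ]
}}

```text
clock: 1.77
tool_pos: [0.5886, 0.1776, 0.2371]
orientation: [180.0, -0.0, -155.5]
force: [-1.0, 0.4, -0.2]
opening: 0.0521
```

```bash
cat >> h.py <<'E'
def wrist():
    o=ctrl.get_obs(); s=cams.snapshot("wrist"); T=np.eye(4); T[:3,:3]=Ro.from_euler("xyz",o["orientation"],degrees=True).as_matrix(); T[:3,3]=o["tool_pos"]
    s["cam_to_world"]=T@s["T_tool_cam"]; return s
E
python3 - <<'E'
from h import *
import pickle
s=wrist();pickle.dump(s,open("w1.pkl","wb"));print(s["T_tool_cam"].round(3),s["K"][0,0]);im=s["img"].copy()
for p in [(.589,.177,.05),(.618,.190,.05),(.5275,.1515,.05)]: 
    u,v=proj(s,p);print(u,v);cv2.circle(im,(int(u),int(v)),3,(255,0,0),1)
save("w1",im)
E
```

```text
[[-0.    -0.951 -0.309  0.084]
 [ 1.    -0.    -0.     0.001]
 [ 0.    -0.309  0.951 -0.147]
 [ 0.     0.     0.     1.   ]] 275.93639270409426
321.18682079145225 182.75446790571905
321.05158696223333 206.8395201304352
323.10684756970994 127.59782650602291
```

View pics/w1.png

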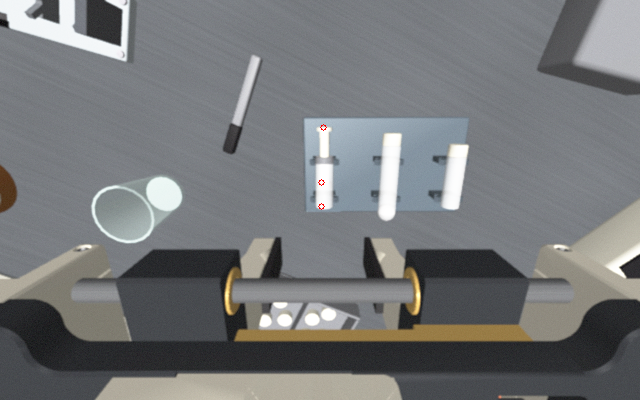

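The picture confirms the stemmed vial at (324,128)–(323,208), within a few pixels of my estimate. I'll refine numerically.

Run:
```python
from h import *
import pickle
s=pickle.load(open("w1.pkl","rb"));g=s["img"][...,0].astype(int)
for v in range(122,214,4):
    c=[u for u in range(305,345) if g[v,u]>175]
    if c: print(v,c[0],c[-1],ray(s,(c[0]+c[-1])/2,v,.052).round(4))
print(g[120:134,323],g[150:170,323],g[200:216,323])
```

```text
122 305 321 [0.5266 0.1382 0.052 ]
126 306 330 [0.5282 0.1453 0.052 ]
130 306 331 [0.5321 0.1477 0.052 ]
134 319 328 [0.5338 0.1549 0.052 ]
138 319 328 [0.538  0.1568 0.052 ]
142 319 328 [0.5422 0.1587 0.052 ]
146 319 328 [0.5465 0.1607 0.052 ]
150 319 328 [0.5508 0.1626 0.052 ]
154 319 328 [0.5551 0.1646 0.052 ]
158 320 326 [0.5597 0.1661 0.052 ]
162 320 327 [0.5638 0.1686 0.052 ]
166 315 332 [0.5683 0.1707 0.052 ]
170 316 332 [0.5725 0.1733 0.052 ]
174 316 332 [0.577  0.1754 0.052 ]
178 315 332 [0.5819 0.1769 0.052 ]
182 316 332 [0.5862 0.1796 0.052 ]
186 316 332 [0.5909 0.1817 0.052 ]
190 316 331 [0.5958 0.1833 0.052 ]
194 316 331 [0.6006 0.1855 0.052 ]
198 316 331 [0.6053 0.1876 0.052 ]
202 316 331 [0.6102 0.1899 0.052 ]
206 316 331 [0.615  0.1921 0.052 ]
[177 174 173 176 173 171 187 245 255 255 255 255 255 255] [255 255 255 255 255 255 255 237 196 193 195 195 197 209 249 255 255 255
 255 255] [252 252 253 252 253 253 253 253 250 193 141 132 123 119 124 120]
```

Emit:
{"name": "jog_arm", "arguments": {
  "motion": [
    {"offset": [1,2,40],"roll": 0,"hand": 52},
    {"offset": [1,2,80],"roll": 0,"hand": 52},
    {"offset": [1,2,120],"roll": 0,"hand": 52},
    {"offset": [1,2,150],"roll": 0,"hand": 52},
    {"offset": [1,2,170],"roll": 0,"hand": 52},
    {"offset": [1,2,185],"roll": 0,"hand": 52},
    {"offset": [1,2,195],"roll": 0,"hand": 52},
    {"offset": [1,2,195],"roll": 0,"hand": 52},
    {"offset": [1,2,195],"roll": 0,"hand": 18},
    {"offset": [1,2,195],"roll": 0,"hand": 18},
    {"offset": [1,2,195],"roll": 0,"hand": 18},
    {"offset": [1,2,195],"roll": 0,"hand": 18},
    {"offset": [1,2,195],"roll": 0,"hand": 18},
    {"offset": [1,2,195],"roll": 0,"hand": 18},
    {"offset": [1,2,195],"roll": 0,"hand": 18},
    {"offset": [1,2,195],"roll": 0,"hand": 18},
    {"offset": [1,2,195],"roll": 0,"hand": 18},
    {"offset": [1,2,195],"roll": 0,"hand": 18}
  ]
}}

```text
clock: 3.32
tool_pos: [0.5874, 0.1793, 0.0433]
orientation: [-180.0, 0.1, -155.4]
force: [-1.1, -0.1, 6.3]
opening: 0.0214
```

Emit:
{"name": "jog_arm", "arguments": {
  "motion": [
    {"offset": [0,0,-15],"roll": 0,"hand": 18},
    {"offset": [0,0,-40],"roll": 0,"hand": 18},
    {"offset": [0,0,-80],"roll": 0,"hand": 18},
    {"offset": [0,0,-120],"roll": 0,"hand": 18},
    {"offset": [0,0,-160],"roll": 0,"hand": 18},
    {"offset": [0,0,-160],"roll": 0,"hand": 18},
    {"offset": [0,0,-160],"roll": 0,"hand": 18}
  ]
}}

```text
clock: 3.9
tool_pos: [0.5882, 0.1798, 0.2054]
orientation: [179.9, 0.3, -155.4]
force: [-0.3, -0.4, -1.1]
opening: 0.0209
```

```bash
python3 -c "
from h import *
go([.531,-.161,.203],-80.9);print(ctrl.get_obs()['opening'])"
```

```text
offset mm [ 194.  -286.     1.1] roll -1.2998 (or other way +-6.283) J [  35.2   16.   -10.1    0.   -63.5 -100.5] F [-0.3 -0.4 -1.1]
0.02091149617791231
```

Emit:
{"name": "jog_arm", "arguments": {
  "motion": [
    {"offset": [97,-143,0],"roll": -0.65,"hand": 18},
    {"offset": [97,-143,0],"roll": -0.65,"hand": 18},
    {"offset": [97,-143,0],"roll": -0.65,"hand": 18},
    {"offset": [97,-143,0],"roll": -0.65,"hand": 18},
    {"offset": [97,-143,0],"roll": -0.65,"hand": 18},
    {"offset": [97,-143,0],"roll": -0.65,"hand": 18},
    {"offset": [194,-286,0],"roll": -1.3,"hand": 18},
    {"offset": [194,-286,0],"roll": -1.3,"hand": 18},
    {"offset": [194,-286,0],"roll": -1.3,"hand": 18},
    {"offset": [194,-286,0],"roll": -1.3,"hand": 18},
    {"offset": [194,-286,0],"roll": -1.3,"hand": 18},
    {"offset": [194,-286,0],"roll": -1.3,"hand": 18},
    {"offset": [194,-286,0],"roll": -1.3,"hand": 18},
    {"offset": [194,-286,0],"roll": -1.3,"hand": 18}
  ]
}}

```text
clock: 5.07
tool_pos: [0.5291, -0.1618, 0.2012]
orientation: [179.9, 0.0, -81.1]
force: [-0.4, 0.1, -1.7]
opening: 0.0211
```

Run:
```python
from h import *
import pickle
go([.531,-.161,.203],-80.9)
s=wrist();pickle.dump(s,open("w2.pkl","wb"));im=s["img"].copy()
d=np.array([-.158,.987]);n=np.array([-.987,-.158]);o=np.array([.5297,-.1545])
for x,y,z in [(50,35,15),(50,-35,15),(-185,35,15),(-185,-35,15),(-30,0,31),(18,0,31),(32,20,67),(32,-20,67),(-78,0,60)]:
    u,v=proj(s,np.append(o+d*x/1e3+n*y/1e3,z/1e3));print(x,y,z,round(u),round(v));cv2.circle(im,(int(round(u)),int(round(v))),2,(255,0,0),-1)
save("w2",im)
```

```text
offset mm [-0.5 -2.  -1.8] roll -0.0032 (or other way +-6.283) J [  3.3  10.8 -17.7  -0.  -61.6   5.7] F [-0.4  0.1 -1.7]
50 35 15 347 225
50 -35 15 294 225
-185 35 15 353 17
-185 -35 15 286 17
-30 0 31 320 167
18 0 31 321 206
32 20 67 339 228
32 -20 67 302 228
-78 0 60 320 125
```

View pics/w2.png

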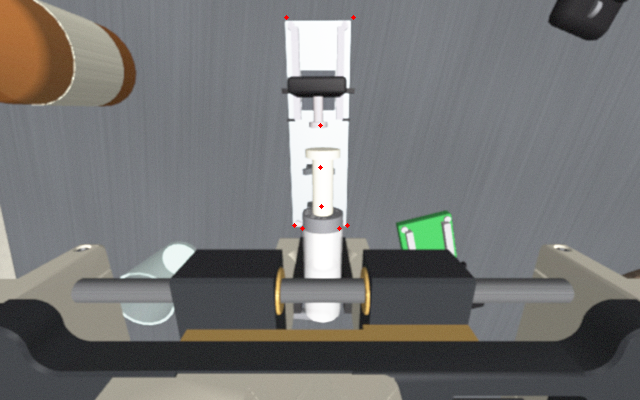

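The view matches my press estimate (ram at (318,126), far base edge at row 20). The vial is gripped straight, plunger disc at (322,152) towards the ram. I'll measure the press precisely.

Run:
```python
from h import *
import pickle
s=pickle.load(open("w2.pkl","rb"));g=s["img"].astype(int).mean(2)
P=[];
for v in list(range(24,74,4))+list(range(124,210,6)):
    L=next(u for u in range(270,320) if g[v,u]>155);Rr=next(u for u in range(370,320,-1) if g[v,u]>155)
    fl=(155-g[v,L-1])/(g[v,L]-g[v,L-1]);fr=(155-g[v,Rr+1])/(g[v,Rr]-g[v,Rr+1])
    a=ray(s,L-1+fl,v,.015);b=ray(s,Rr+1-fr,v,.015);P.append(np.r_[(a+b)[:2]/2,np.linalg.norm(a-b)])
P=np.array(P);print(P.round(4))
vx,vy,x0,y0=cv2.fitLine(P[:,:2].astype(np.float32),cv2.DIST_HUBER,0,.001,.001).ravel();print("yaw",np.degrees(np.arctan2(vy,vx)),x0,y0)
e=[g[v,330] for v in range(14,26)];print(np.round(e))
print("barrel");
for v in range(224,312,8):
    c=[u for u in range(296,352) if g[v,u]>170]; print(v,c[0],c[-1])
print(g[144:160,322].round(),[ (u) for u in range(295,350) if g[153,u]>210][::40], ray(s,318.5,126,.05),ray(s,330,19.5,.015))
for v in (155,190,200): c=[u for u in range(296,352) if g[v,u]>225];print(v,c[0],c[-1])
```

```text
[[ 0.5603 -0.3301  0.0707]
 [ 0.5595 -0.3265  0.0705]
 [ 0.5589 -0.3228  0.0705]
 [ 0.5582 -0.3192  0.0707]
 [ 0.5576 -0.3155  0.0708]
 [ 0.5571 -0.3117  0.0708]
 [ 0.5566 -0.3079  0.0709]
 [ 0.5558 -0.3042  0.0707]
 [ 0.5553 -0.3003  0.0705]
 [ 0.5547 -0.2965  0.0703]
 [ 0.5541 -0.2926  0.0704]
 [ 0.5535 -0.2886  0.0707]
 [ 0.5529 -0.2847  0.0709]
 [ 0.5439 -0.2302  0.071 ]
 [ 0.5428 -0.2235  0.0706]
 [ 0.5417 -0.2167  0.0707]
 [ 0.5409 -0.2098  0.0707]
 [ 0.5397 -0.2029  0.0708]
 [ 0.5384 -0.1958  0.0706]
 [ 0.5371 -0.1887  0.0708]
 [ 0.5361 -0.1814  0.0712]
 [ 0.5351 -0.1741  0.0711]
 [ 0.5337 -0.1666  0.0706]
 [ 0.5326 -0.1591  0.0703]
 [ 0.5314 -0.1514  0.0708]
 [ 0.5303 -0.1436  0.0711]
 [ 0.5286 -0.1358  0.0709]
 [ 0.5272 -0.1278  0.0708]]
yaw -80.817154 0.5460295 -0.24304534
[126. 120. 123. 124. 121. 128. 187. 249. 255. 254. 254. 254.]
barrel
224 296 345
232 304 341
240 305 340
248 305 340
256 306 351
264 306 339
272 305 339Traceback (most recent call last):
  File "<stdin>", line 14, in <module>
IndexError: list index out of range
```

Run:
```python
from h import *
import pickle
s=pickle.load(open("w2.pkl","rb"));g=s["img"].astype(int).mean(2)
print(g[144:160,322].round(),g[204:220,322].round())
t=np.array([.5291,-.1618]);d=np.array([-.1595,.9872])
for n,v,z in[("disc",149,.209),("disc",149,.218),("barrel near end",208,.2195),("b",213,.2195)]:
    p=ray(s,322,v,z);print(n,z,(p[:2]-t)@d)
go([.5325,-.159,.043],-80.8)
```

```text
[251. 251. 244. 194. 165. 166. 193. 246. 255. 255. 255. 255. 255. 255.
 255. 255.] [254. 255. 254. 254. 254. 254. 254. 254. 254. 255. 255. 254. 194. 115.
 115. 131.]
disc 0.209 -0.06618763222425224
disc 0.218 -0.06735525177870064
barrel near end 0.2195 -0.038603602260304515
b 0.2195 -0.035961696392166585
offset mm [ -1.8  -3.7 158.5] roll -0.0043 (or other way +-6.283) J [  3.3  10.8 -17.7  -0.  -61.6   5.7] F [ 0.2 -0.1 -0.2]
```

Emit:
{"name": "jog_arm", "arguments": {
  "motion": [
    {"offset": [-2,-3,40],"roll": -0.004,"hand": 18},
    {"offset": [-2,-3,80],"roll": -0.004,"hand": 18},
    {"offset": [-2,-3,110],"roll": -0.004,"hand": 18},
    {"offset": [-2,-3,125],"roll": -0.004,"hand": 18},
    {"offset": [-2,-3,125],"roll": -0.004,"hand": 18},
    {"offset": [-2,-3,125],"roll": -0.004,"hand": 18},
    {"offset": [-2,-3,125],"roll": -0.004,"hand": 18}
  ]
}}

```text
clock: 5.7
tool_pos: [0.5336, -0.1588, 0.0787]
orientation: [-179.9, -0.0, -80.6]
force: [-0.6, 0.3, -0.5]
opening: 0.0212
```

```bash
python3 -c "
from h import *
go([.5325,-.159,.043],-80.8);print(ctrl.get_obs()['tool_pos'],ctrl.get_obs()['orientation'])"
```

```text
offset mm [-0.   1.2 35.7] roll 0.0028 (or other way +-6.283) J [  3.6  18.4 -25.9   0.  -45.6   5.7] F [-0.6  0.3 -0.5]
[ 0.53362865 -0.15880739  0.07868378] [-1.79918583e+02 -3.04256850e-02 -8.06388780e+01]
```

Lateral is right to about a millimetre, so I'll lower and see the force.

Emit:
{"name": "jog_arm", "arguments": {
  "motion": [
    {"offset": [0,1,12],"roll": 0.003,"hand": 18},
    {"offset": [0,1,22],"roll": 0.003,"hand": 18},
    {"offset": [0,1,29],"roll": 0.003,"hand": 18},
    {"offset": [0,1,33],"roll": 0.003,"hand": 18},
    {"offset": [0,1,35],"roll": 0.003,"hand": 18},
    {"offset": [0,1,35],"roll": 0.003,"hand": 18},
    {"offset": [0,1,35],"roll": 0.003,"hand": 18}
  ]
}}

```text
clock: 6.28
tool_pos: [0.5327, -0.1594, 0.0433]
orientation: [-179.9, -0.0, -80.8]
force: [0.9, -0.6, 1.6]
opening: 0.021
```

Emit:
{"name": "jog_arm", "arguments": {
  "motion": [
    {"offset": [0,0,0],"roll": 0,"hand": 26},
    {"offset": [0,0,0],"roll": 0,"hand": 30},
    {"offset": [0,0,0],"roll": 0,"hand": 40},
    {"offset": [0,0,0],"roll": 0,"hand": 46},
    {"offset": [0,0,0],"roll": 0,"hand": 46},
    {"offset": [0,0,0],"roll": 0,"hand": 46},
    {"offset": [0,0,0],"roll": 0,"hand": 46},
    {"offset": [0,0,-15],"roll": 0,"hand": 46},
    {"offset": [0,0,-40],"roll": 0,"hand": 46},
    {"offset": [0,0,-80],"roll": 0,"hand": 46},
    {"offset": [0,0,-120],"roll": 0,"hand": 46},
    {"offset": [0,0,-140],"roll": 0,"hand": 46},
    {"offset": [0,0,-140],"roll": 0,"hand": 46},
    {"offset": [0,0,-140],"roll": 0,"hand": 46},
    {"offset": [0,0,-140],"roll": 0,"hand": 46}
  ]
}}

```text
clock: 7.53
tool_pos: [0.5309, -0.1593, 0.182]
orientation: [180.0, 0.0, -80.8]
force: [-0.3, 0.7, -0.1]
opening: 0.0462
```

Run:
```python
from h import *
import pickle
print(ctrl.get_obs()["tool_pos"],ctrl.get_obs()["orientation"])
s=wrist();pickle.dump(s,open("w3.pkl","wb"));t=cams.snapshot("top");pickle.dump(t,open("t3.pkl","wb"))
A=cv2.resize(s["img"][0:260,230:410],None,fx=2.2,fy=2.2);B=cv2.resize(t["img"][165:225,335:435],None,fx=4,fy=4,interpolation=cv2.INTER_CUBIC)
C=np.zeros((A.shape[0],800,3),np.uint8);C[:,:A.shape[1]]=A;C[:B.shape[0],A.shape[1]:A.shape[1]+B.shape[1]]=B;save("w3",C)
```

```text
[ 0.53094235 -0.15930434  0.18203827] [ 1.79964633e+02  2.86009419e-02 -8.08494974e+01]
```

View pics/w3.png

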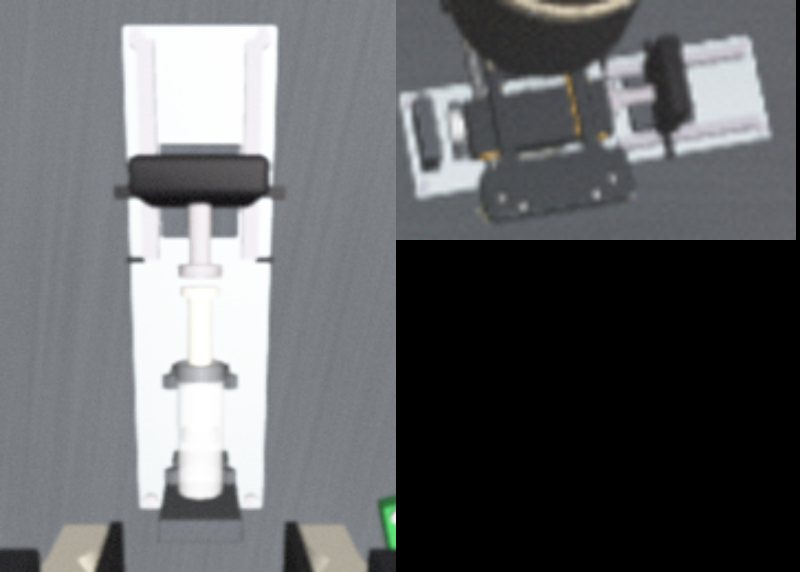

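The vial lies straight in the cradle, with its disc at crop (200,290), a small gap to the ram (200,272), and a gap to the stop. Next I'll locate the handle.

Run:
```python
from h import *
import pickle
s=pickle.load(open("w3.pkl","rb"));g=s["img"].astype(int).mean(2)
d=np.array([-.1595,.9872]);n=np.array([-.9872,-.1595]);o=np.array([.5315,-.153])
f=lambda u,v,z:np.round([(ray(s,u,v,z)[:2]-o)@d,(ray(s,u,v,z)[:2]-o)@n],4)
print(g[66:98,315].round())
b=[u for u in range(280,360) if g[76,u]<90];print(b[0],b[-1],f(b[0],76,.1),f(b[-1],76,.1))
u=321
for nm,v,z in[("outer top",70.3,.1),("innertop?",81,.1),("pointer",87,.02),("index",117.5,.02),("ram",125.5,.05),("disc",131,.05),("farend base",11.5,.015),("barrel far",225,.055)]: print(nm,f(u,v,z))
t=pickle.load(open("s0.pkl","rb"))["top"]
for q,z in[((590,200),.08),((560,60),.1),((525,65),.1),((580,180),.1)]:
    p=ray(t,325+q[0]/7,165+q[1]/7,z)[:2]; print(((p-o)@d).round(4),((p-o)@n).round(4))
```

```text
[133. 132. 132. 112.  73.  54.  66.  75.  84.  80.  85.  78.  81.  78.
  81.  78.  73.  70.  73.  63.  48.  41.  35.  19.  18.  26.  47.  89.
 127. 143. 142. 143.]
288 351 [-0.1157 -0.0245] [-0.1157  0.0235]
outer top [-0.1196  0.0006]
innertop? [-0.1122  0.0006]
pointer [-0.1141  0.0005]
index [-0.0837  0.0004]
ram [-0.0769  0.0005]
disc [-0.0717  0.0005]
farend base [-0.1828  0.0006]
barrel far [0.0262 0.0003]
-0.1255 0.0266
-0.1214 -0.0209
-0.1089 -0.0212
-0.1194 0.0227
```

```bash
python3 -c "
from h import *
go([.5498,-.266,.182],-170.8)"
```

```text
offset mm [108.3  -1.9  -0.8] roll 1.57 (or other way +-6.283) J [  3.5  11.9 -19.2  -0.  -59.1   5.6] F [ 0.1 -0.5 -0.2]
```

Emit:
{"name": "jog_arm", "arguments": {
  "motion": [
    {"offset": [30,-1,0],"roll": 0.12,"hand": 44},
    {"offset": [60,-1,0],"roll": 0.24,"hand": 44},
    {"offset": [90,-2,0],"roll": 0.36,"hand": 44},
    {"offset": [108,-2,0],"roll": 0.48,"hand": 44},
    {"offset": [108,-2,0],"roll": 0.6,"hand": 44},
    {"offset": [108,-2,0],"roll": 0.72,"hand": 44},
    {"offset": [108,-2,0],"roll": 0.84,"hand": 44},
    {"offset": [108,-2,0],"roll": 0.96,"hand": 44},
    {"offset": [108,-2,0],"roll": 1.08,"hand": 44},
    {"offset": [108,-2,0],"roll": 1.2,"hand": 44},
    {"offset": [108,-2,0],"roll": 1.32,"hand": 44},
    {"offset": [108,-2,0],"roll": 1.44,"hand": 44},
    {"offset": [108,-2,0],"roll": 1.57,"hand": 44},
    {"offset": [108,-2,0],"roll": 1.57,"hand": 44},
    {"offset": [108,-2,0],"roll": 1.57,"hand": 44},
    {"offset": [108,-2,0],"roll": 1.57,"hand": 44},
    {"offset": [108,-2,0],"roll": 1.57,"hand": 44}
  ]
}}

```text
clock: 9.05
tool_pos: [0.5506, -0.2657, 0.1821]
orientation: [180.0, -0.0, -170.6]
force: [1.0, -1.0, -0.2]
opening: 0.0441
```

```bash
python3 -c "
from h import *
go([.5498,-.266,.080],-170.8);print(ctrl.get_obs()['tool_pos'],ctrl.get_obs()['opening'])"
```

```text
offset mm [  0.8  -0.2 102.1] roll 0.0031 (or other way +-6.283) J [ -7.5  17.  -12.1  -0.  -61.  -73.1] F [ 1.  -1.  -0.2]
[ 0.55060346 -0.26569043  0.1821178 ] 0.044061002926499775
```

Emit:
{"name": "jog_arm", "arguments": {
  "motion": [
    {"offset": [1,0,35],"roll": 0.003,"hand": 44},
    {"offset": [1,0,65],"roll": 0.003,"hand": 44},
    {"offset": [1,0,85],"roll": 0.003,"hand": 44},
    {"offset": [1,0,96],"roll": 0.003,"hand": 44},
    {"offset": [1,0,102],"roll": 0.003,"hand": 44},
    {"offset": [1,0,102],"roll": 0.003,"hand": 44},
    {"offset": [1,0,102],"roll": 0.003,"hand": 44}
  ]
}}

```text
clock: 9.63
tool_pos: [0.5504, -0.2661, 0.0814]
orientation: [-180.0, 0.0, -170.9]
force: [0.8, -0.2, -0.3]
opening: 0.044
```

Emit:
{"name": "jog_arm", "arguments": {
  "motion": [
    {"offset": [0,0,0],"roll": 0,"hand": 8},
    {"offset": [0,0,0],"roll": 0,"hand": 8},
    {"offset": [0,0,0],"roll": 0,"hand": 8},
    {"offset": [0,0,0],"roll": 0,"hand": 8},
    {"offset": [0,0,0],"roll": 0,"hand": 8},
    {"offset": [0,0,0],"roll": 0,"hand": 8},
    {"offset": [0,0,0],"roll": 0,"hand": 8},
    {"offset": [0,0,0],"roll": 0,"hand": 8},
    {"offset": [0,0,0],"roll": 0,"hand": 8},
    {"offset": [0,0,0],"roll": 0,"hand": 8}
  ]
}}

```text
clock: 10.47
tool_pos: [0.5498, -0.2657, 0.0809]
orientation: [-180.0, 0.0, -170.9]
force: [-1.9, 3.2, 6.0]
opening: 0.0136
```

Emit:
{"name": "jog_arm", "arguments": {
  "motion": [
    {"offset": [0,3,0],"roll": 0,"hand": 8},
    {"offset": [0,6,0],"roll": 0,"hand": 8},
    {"offset": [0,9,0],"roll": 0,"hand": 8},
    {"offset": [0,12,0],"roll": 0,"hand": 8},
    {"offset": [0,15,0],"roll": 0,"hand": 8},
    {"offset": [0,18,0],"roll": 0,"hand": 8},
    {"offset": [0,21,0],"roll": 0,"hand": 8},
    {"offset": [0,24,0],"roll": 0,"hand": 8},
    {"offset": [0,26,0],"roll": 0,"hand": 8},
    {"offset": [0,28,0],"roll": 0,"hand": 8},
    {"offset": [0,30,0],"roll": 0,"hand": 8},
    {"offset": [0,30,0],"roll": 0,"hand": 8},
    {"offset": [0,30,0],"roll": 0,"hand": 8},
    {"offset": [0,30,0],"roll": 0,"hand": 8},
    {"offset": [0,30,0],"roll": 0,"hand": 8},
    {"offset": [0,30,0],"roll": 0,"hand": 8}
  ]
}}

```text
clock: 11.8
tool_pos: [0.5454, -0.2375, 0.081]
orientation: [-179.9, 0.0, -170.9]
force: [0.6, -8.8, 1.4]
opening: 0.0134
```

Run:
```python
from h import *
import pickle
o=ctrl.get_obs();print(o["tool_pos"],o["opening"],o["force"],(o["tool_pos"][:2]-[.5498,-.2657])@[-.1595,.9872])
s=cams.snapshot("scene");t=cams.snapshot("top");w=wrist();pickle.dump((s,t,w),open("f.pkl","wb"))
R=lambda i,f:cv2.resize(i,None,fx=f,fy=f,interpolation=cv2.INTER_CUBIC)
A=R(s["img"][140:220,245:335],4.4);B=R(t["img"][165:225,330:435],3.8);D=R(w["img"],.62)
C=np.zeros((600,800,3),np.uint8);C[:352,:396]=A;C[:228,400:799]=B;C[352:352+D.shape[0],:D.shape[1]]=D;save("f",C[:600])
```

```text
[ 0.54537675 -0.23749312  0.08096323] 0.01337883418231458 [ 0.64320644 -8.77224532  1.41147424] 0.02855134005377262
```

View pics/f.png

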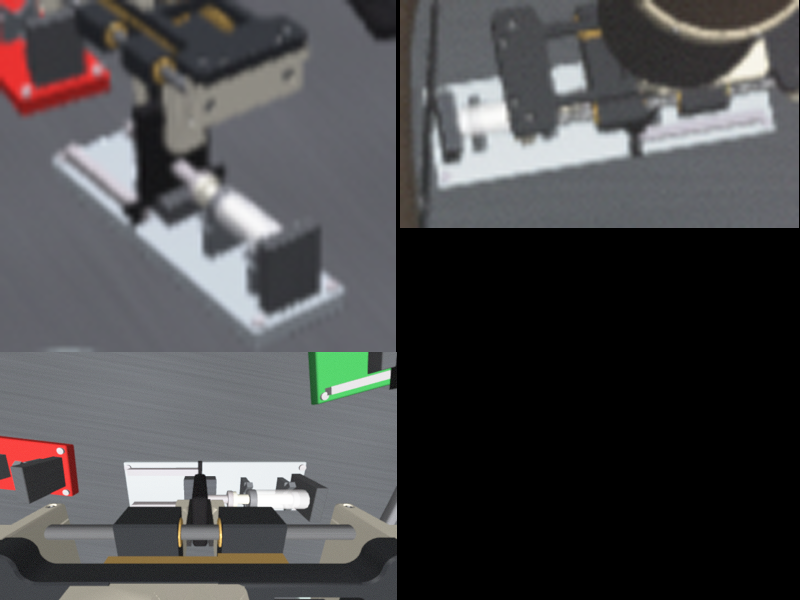

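The pointer has reached the index bars: they merge at composite (637,140) and (200,468). The barrel is on the stop and the stem is mostly in. The measured travel is 28.6 mm, so I'll nudge 1 mm and hold.

Emit:
{"name": "jog_arm", "arguments": {
  "motion": [
    {"offset": [0,1,0],"roll": 0,"hand": 8},
    {"offset": [0,1,0],"roll": 0,"hand": 8},
    {"offset": [0,1,0],"roll": 0,"hand": 8},
    {"offset": [0,1,0],"roll": 0,"hand": 8},
    {"offset": [0,1,0],"roll": 0,"hand": 8},
    {"offset": [0,1,0],"roll": 0,"hand": 8}
  ]
}}

```text
clock: 12.45
tool_pos: [0.5452, -0.2366, 0.0809]
orientation: [-179.9, 0.0, -171.0]
force: [0.3, -9.1, 1.7]
opening: 0.0136
```

Run:
```python
from h import *
o=ctrl.get_obs();print(o["tool_pos"],o["opening"],o["force"],(o["tool_pos"][:2]-[.5498,-.2657])@[-.1595,.9872])
w=wrist();d=np.array([-.1595,.9872]);g=w["img"].astype(int).mean(2)
save("f2",cv2.resize(w["img"][160:270,190:530],None,fx=2.3,fy=2.3,interpolation=cv2.INTER_CUBIC))
```

```text
[ 0.54516487 -0.23656854  0.0809487 ] 0.013563253383287234 [ 0.29290697 -9.10301091  1.67701296] 0.029497884272932356
```

View pics/f2.png

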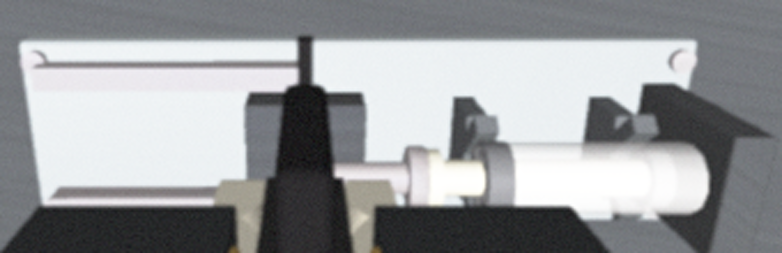

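The pointer lines up with the index bar at crop (305,60). The ram is on the disc (425,175), the stem is shortened, and the barrel is against the stop. I'm handing in.

```bash
python3 -c "
from h import *
order.close_job();o=ctrl.get_obs();print(o['clock'],o['tool_pos'],o['force'],o['opening'])"
```

```text
the job is handed in; nothing more can be done
the job is handed in; nothing more can be done
```

I moved the filter vial from the rack into the pale press's cradle with its plunger towards the ram, and let go of it. I then pinched the handle from above, pushed it in, and handed the job in at about 12.5 s while still holding it. No verdict was reported.

- **Handle:** the tool had moved 29.5 mm since gripping the handle, pushing against about 9 N, with the jaws closed to 13.6 mm on the 14 mm paddle. In the last wrist picture the pointer lines up with the index bar.
- **Vial:** the same picture shows the barrel in the cradle against the end stop and the ram on the plunger disc. The stem is visibly driven in, but I judged this by eye and did not measure its depth.
- **Disagreement:** the top and wrist cameras put the press about 3 mm apart along its axis. I used a position between the two, well within the 14 mm tolerance.
- **Bystanders:** I took no after-the-fact measurement of the other vials, the marker or the beaker. The arm made no contact with them that I saw.

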